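Hold the remote tidy's gate open

ROBOT

A 7-joint arm with a two-finger parallel gripper is mounted at the origin on the work surface. World frame = base frame: x ahead of the robot, y to its left, z up, the work surface at z = 0. Lengths are in m, angles in rad, forces in N, time in s.
With the tool pointing down it reaches from about 0.425 to 0.925 m from the base axis. Payload 6.8 kg.
Tool frame: the origin (TCP) lies at the very end of the fingers, on their centre line; the grasp point (between the pads) lies bot.grip_point_offset behind it (bot.grip_point_offset is the distance from the TCP to the grasp point, in m); z points along the fingers, y is the line along which they close (so a half turn about z gives the same grasp; the last joint's range is limited). The gripper opens to 85 mm and grips with 20 to 120 N. Pads are 22 mm wide; open, the fingers measure 114 mm over their backs; the gripper's body (76 mm by 85 mm) begins 54 mm behind the grasp point. The pads swing forward as they close: fully open they stand 13 mm farther back than shut.
Start: joints at [-1.373, 0.477, 0.022, 1.555, -0.011, 1.109, -0.083], TCP at [0.203, 0.644, 0.231] pointing down, gripper open.
Joint ranges: [-2.96, 2.96], [-0.34, 2.1], [-1.41, 1.46], [0.24, 2.44], [-1.37, 4.51], [0.17, 1.92], [-2.96, 2.96]. Speed limits (rad/s): [2.39, 2.39, 3.14, 3.14, 3.14, 3.14, 3.14].

INTERFACE

Orientations are given as a unit quaternion [w, x, y, z].
In Python, from station import bot, imaging gives the robot as it stands. The module is installed in compiled form; this text tells all that it offers.
- The arm moves only by the tool carry_out, never from a script. Its argument "targets" is one flat list of numbers, 5 for each row, row after row: the closure in counts, from 0 (fully open) to 255 (shut), then the shift along the world's x, y, z in mm, then the turn about the world's z in degrees. A call has 1 to 20 rows; each row shifts and turns the commanded pose from where the row before left it; what a row does not reach is not made up. A row lasts 1/10 s, in which the tool goes at most 50 mm and 8.59 degrees, less where a joint would pass 70% of its speed; a pose out of reach is approached as far as the arm can. A call is refused whole if a number of a shift passes 50 or a number of a turn 8.59, either way. A call with a gripper value outside its range is refused whole. The fingers move at their own pace and stop on an object; "newtons" is the grip in N (left out, the last holds). Time passes only in rows, so rows that do not move let the fingers close. It gives the time, the measured TCP pose, the force, the opening and the grip force at its end, in the units of the state.
- bot.get_obs(): the state, without advancing time (a new reading comes with each control period).
- imaging.read_camera(name): name is "scene" or "top" or "wrist"; returns a dict with "frame" (480x640x3 uint8, red, green, blue), "fov_y" (degrees; the focal length in pixels is half the picture's height over the tangent of half this angle, whatever the lens; pixels are square), "cx", "cy" (the principal point, pixels), "pose" (4x4, takes a point from camera to world coordinates); the wrist camera has in their place "tool_from_camera" (4x4, takes a point from camera to tool coordinates, whose origin is the TCP and whose axes are the flange's). Camera axes: x right, y up, looking along -z (the intrinsics and any distortion apply to the point x, -y, -z); pixel columns grow to the right and rows downward; lengths in m; the calibration is good to about 2 mm. A picture is of the moment at which its call begins: read the wrist's pose just before it. There is no depth.
- bot.hand_in(): hands the job in; it is judged then, once.
The state is a dict: "t": time; "q": joint angles; "joint_vel": joint speeds; "joint_torque": joint torques, N m; "eef_pos": TCP position; "tool_rot": TCP orientation; "contact_force": force on the tool from outside, world axes, zero at the start; "torque": the same for the moment, N m; "gripper_width": opening from 0.0 (shut) to 1.0 (fully open); "grasp_force": force on a finger pad.
Only numpy, scipy, OpenCV 4.12 (cv2) and the standard library are available. Lean on these libraries where they do the work, as an engineer would, in place of code of your own. Each camera call takes 0.05 s, during which the arm holds its last target. There are 200 camera calls.

TASK

Hold the little gate of the pine tidy box open for me so that I can take the remote out. First slide the green phone stand along its track, away from the gate's hinge, to the far end of the track; then squeeze the yellow catch against its black ear until it stays back; and only then squeeze the red catch on the gate towards the black post beside it and, keeping it squeezed, pull the gate out past its spring detent until it stands about square to the front of the box. Finish while still holding the gate there with the fingers (it springs back if let go), and leave the remote, the flashlight and everything else on the ledge undisturbed.

Things in the scene. Friction and masses are not known exactly. Their poses are not given: they have to be found in the camera images.
- tidy: Low open-topped pine box on a fixed base board 245 (x) x 300 (y) x 12 mm. Origin: underside, near the middle; +x away from the robot, +y left, z up; offsets below are mm in this frame. Walls to z 82. Slatted gate in the front (x -30), hinged left (y +100); fixed post right of its free end (y -145 to -79, top z 95). Aluminium track in front of the gate (x -100, y +65 to -165, top z 18).
- stand (a joint): Travel in m of the green phone stand along its track towards -y (right, away from the gate's hinge): 0 when its middle is at y = +30, 0.16 at the far end stop (middle at y = -130). Starts at 0 to 0.05, where it stands in the way of the gate; the gate is clear of it from 0.14. About 2 N of friction, stays where it is left.
- stand_top (a point): Middle of the top edge of the green phone stand's upright back plate. The plate is 50 mm wide along the tidy's y, 10 mm thick along x, top at z 98, bare from z 44 up; below are a 30 mm deep foot and a front lip.
- yellow_catch (a joint): Slide in m of the yellow catch towards -y: 0 latched (its bolt stands in front of the gate), 0.014 fully squeezed; the gate is clear of it from 0.010. About 3 N of friction; it stays where it is left, no spring.
- yellow_mid (a point): Fixed to the tidy at (-27, -124, 126) on top of the post: middle, once squeezed, of the yellow tab and the fixed black ear. Both are 10 mm along y, 18 mm along x, from z 94 to 146. Ear: y -136 to -126. Tab: y -108 to -98 latched, -122 to -112 squeezed; so the pair is 38 mm wide over all before, 24 mm after.
- red_catch (a joint): Slide in m of the sprung red catch on the gate towards the hinge: 0 latched (its bolt is behind the keeper on the post), 0.014 fully squeezed; the gate is free of the keeper from 0.010. Spring force 3 N at 0 and 7 N at 0.014; it springs back when let go.
- red_mid (a point): On the gate, 114 mm from the hinge axis, z 126: middle, once squeezed, of the red tab and the fixed black post, which stand on the gate's top edge (z 90; red bolt top z 102) up to z 142, both 10 mm along the gate, 18 mm across. Post: 100 to 110 mm from the hinge axis. Tab: 132 to 142 mm latched, 118 to 128 squeezed; the pair is 42 mm wide before, 28 mm after.
- gate (a joint): Gate angle in rad: 0 shut (along the tidy's -y from the hinge), grows as it swings towards the tidy's -x, clockwise from above; pi/2 is square to the front; stop at 1.75. A weak spring shuts it (about 2 N at the catch when wide). A sprung ball in the base is a detent from about 0.5 to 1.0 rad (a few N more at the catch); let go beyond it, the gate falls back to about 0.9.
- gate_hinge (a point): On the gate's vertical hinge axis, at (-30, 100) in the tidy's frame, z 12.
- gate_leaf: The gate with its red catch: 170 mm long, 10 mm thick, z 30 to 90, posts on top to z 142. Origin on the hinge axis at the ledge's surface; its -y axis points along the gate to its free end.
- remote: White air-conditioner remote, 150 x 44 x 18 mm, lying in the pen; origin in the middle of its underside. Leave alone.
- flashlight: Aluminium flashlight, 88 mm tall, 34 mm across, standing on its head in the pen; origin at its foot. Leave alone.
- mug: Blue mug, 82 mm across, 95 mm high, left of the tidy; origin under it. Leave alone.
- candle: Amber jar candle, 72 mm across, 85 mm high, right of the tidy; origin under it. Leave alone.
- glasses_case: Grey glasses case 160 x 62 x 42 mm, right; origin under it. Leave alone.
- paperback: Blue paperback 130 x 200 x 22 mm lying at the left; origin under it. Leave alone.

How it is judged:
On the way, in this order (a step that is already met when the one before it is completed fails the run):
1. the phone stand is at the far end of its track, clear of the gate (value of joint stand above 0.14 m), for 0.2 s.
2. the yellow catch is squeezed back (value of joint yellow_catch above 0.01 m), for 0.2 s.
3. the red catch is squeezed with the gate still shut (value of joint red_catch above 0.01 m and value of joint gate below 0.15 rad), for 0.1 s.
4. the gate is past its detent (value of joint gate above 1.1 rad), for 0.1 s.
At the end, for the whole second after the job is handed in: The gate stands still about square to the front (1.25 to 1.72 rad, short of its stop), held by the fingers with more than 1 N; the phone stand is still at the far end (over 0.14 m) and the yellow catch still back (over 0.010 m) (value of joint gate between 1.25 and 1.72 rad and velocity of joint gate between -0.15 and 0.15 rad/s and contact force between the fingers and gate_leaf above 1 N and value of joint stand above 0.14 m and value of joint yellow_catch above 0.01 m); the arm keeps its last pose, push and grip.
It fails at once if the red catch is squeezed before the yellow one is back (value of joint red_catch above 0.01 m and value of joint yellow_catch below 0.008 m).
It fails at once if a bystander is disturbed (moved more than 30 mm) (distance of any of remote, flashlight, mug, candle, glasses_case, paperback from where it was at the start of the episode above 0.03 m).
It fails at once if the flashlight is knocked over (angle between flashlight's own z axis and vertical above 0.5 rad).
It also fails if it takes over 58 s, if anything falls off the work surface, if the arm or the gripper's body presses on something with over 40 N, if the wrist force passes 120 N, or if a joint passes its speed limit or range.

## Working session

There is one attempt and no reset: what is moved stays moved. The work goes in short steps, Python scripts to look and compute and a tool call to move; the robot and the scene stay as the last step left them, time stands still between calls to the robot, and variables do not carry over. Pictures are saved under pics/ and viewed, at most 10 in all, crops included, and the job is handed in when it is done.

Besides the shell and the picture viewer there is one more tool, called after "Emit:" as name(argument=value, ...) on one line, values as JSON. carry_out: Moves the arm, as the interface text tells. Its arguments: {"type":"object","properties":{"targets":{"type":"array","items":{"type":"number"}},"newtons":{"type":"number"}},"required":["targets"]}

```bash
mkdir -p pics
cat > h.py <<'E'
from station import bot, imaging
import cv2, numpy as np
def shot(n,f):
    d=imaging.read_camera(n); cv2.imwrite('pics/'+f,cv2.cvtColor(d['frame'],cv2.COLOR_RGB2BGR)); return d
E
python3 - <<'E'
from h import *
import pickle
o=bot.get_obs(); print(o, bot.grip_point_offset)
D={}
for n in('scene','top'):
    d=shot(n,n+'1.png'); D[n]=d
    print(n,{k:v for k,v in d.items() if k!='frame'})
pickle.dump(D,open('d1.pkl','wb'))
E
```

```text
{'t': 0.0, 'q': array([-1.37311249,  0.47778155,  0.02235816,  1.55645773, -0.01149648,
        1.10928938, -0.08309112]), 'joint_vel': array([-0.00030812,  0.00036347,  0.0006204 , -0.00060336,  0.00054557,
        0.00022169,  0.00047988]), 'joint_torque': array([ 2.14898392e-05, -5.96457589e+01,  1.60799168e+00, -2.81193101e+01,
        1.23925443e-02,  9.61483049e-03,  1.19508738e-05]), 'eef_pos': array([0.20305069, 0.64311561, 0.23033586]), 'tool_rot': array([-6.53182200e-05,  1.52289171e-01,  9.88335566e-01, -9.01414782e-04]), 'contact_force': array([ 0.59000127, -0.09869892, -0.66109204]), 'torque': array([-0.0337742 , -0.04203499, -0.00054782]), 'grasp_force': 0.0, 'gripper_width': 0.9967681105511899} 0.0187
scene {'fov_y': 47.65010415982355, 'cx': 315.1229785391048, 'cy': 244.33765231503205, 'pose': array([[-0.77790384, -0.38389774,  0.49748179,  1.23117811],
       [ 0.62801087, -0.44770862,  0.63652127,  0.84983347],
       [-0.02163219,  0.80757632,  0.58936622,  0.86367452],
       [ 0.        ,  0.        ,  0.        ,  1.        ]])}
top {'fov_y': 47.814841842546656, 'cx': 329.75140362290404, 'cy': 253.0458122936055, 'pose': array([[-0.01428394,  0.98908262, -0.14666811,  0.39524762],
       [-0.99944014, -0.01856133, -0.02783666, -0.01960743],
       [-0.03025512,  0.14618838,  0.98879401,  1.42996019],
       [ 0.        ,  0.        ,  0.        ,  1.        ]])}
```

View pics/scene1.png

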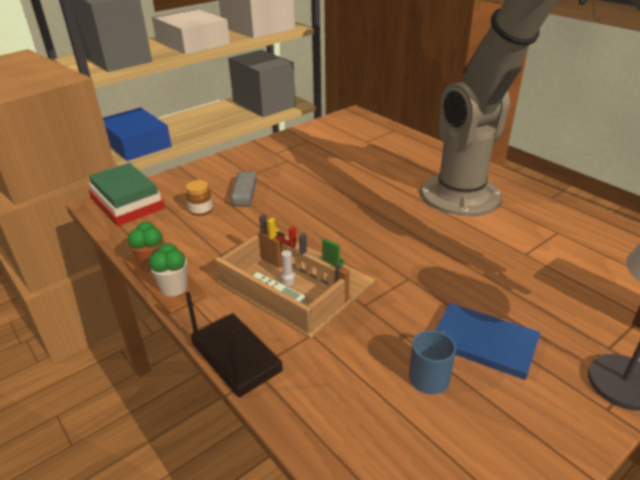

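View pics/top1.png

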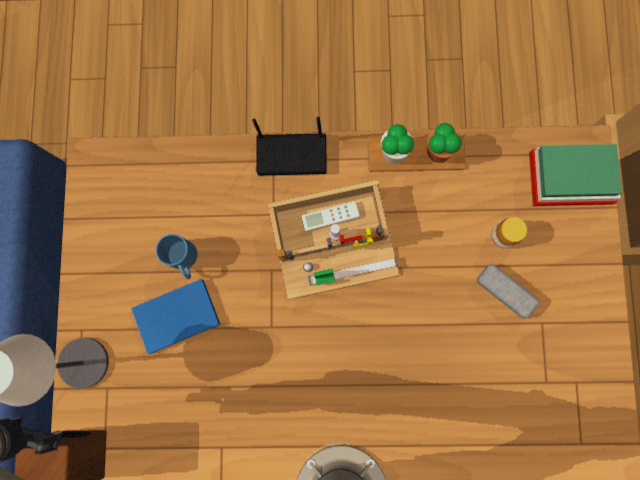

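The top view shows the tidy around (330,235), turned a few degrees, with the stand at (322,277), the red catch at (350,239) and the yellow at (368,238). I'll zoom in on both views.

Run:
```python
import cv2,numpy as np
a=cv2.imread('pics/top1.png')[175:305,260:410]; b=cv2.imread('pics/scene1.png')[205:335,210:380]
a=cv2.resize(a,None,fx=4,fy=4,interpolation=2)[:, :]; cv2.imwrite('pics/c1.png',a)
b=cv2.resize(b,None,fx=4.5,fy=4.5,interpolation=2); cv2.imwrite('pics/c2.png',b)
```

```text
(no output)
```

View pics/c1.png

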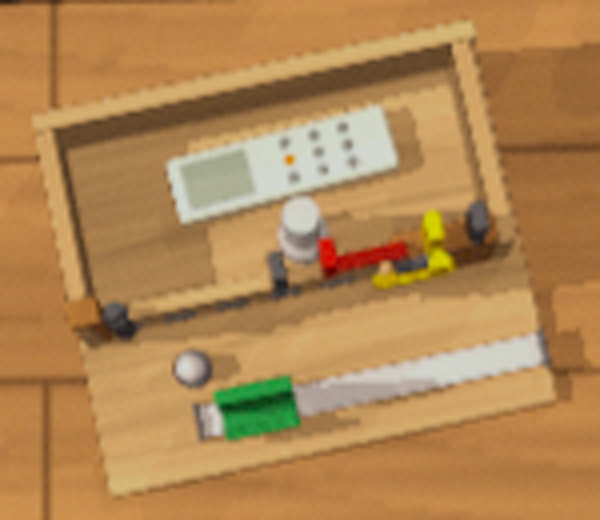

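View pics/c2.png

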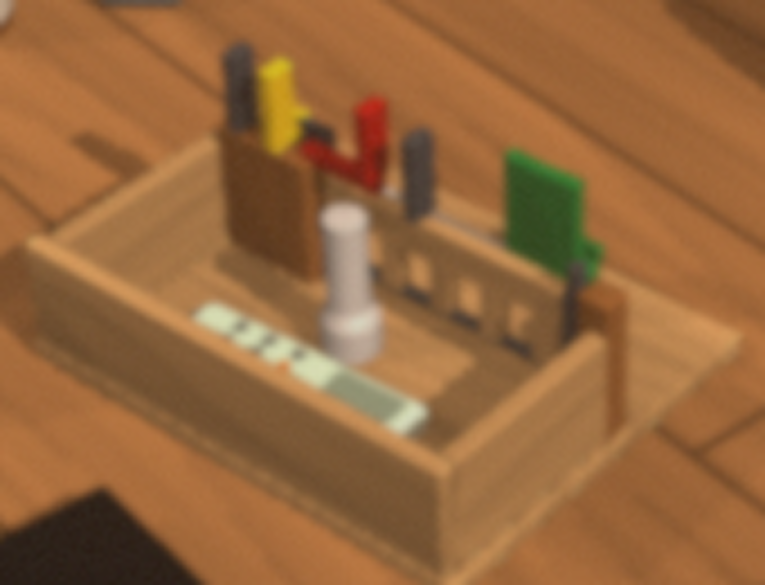

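```bash
cat > fit.py <<'E'
import numpy as np,pickle
from scipy.optimize import least_squares
D=pickle.load(open('d1.pkl','rb'))
def proj(n,P):
    d=D[n];f=240/np.tan(np.radians(d['fov_y']/2));T=np.linalg.inv(d['pose'])
    p=P@T[:3,:3].T+T[:3,3]
    return np.c_[d['cx']+f*p[:,0]/-p[:,2], d['cy']+f*-p[:,1]/-p[:,2]]
def w(t,P):
    c,s=np.cos(t[2]),np.sin(t[2]);P=np.array(P)/1000.
    return np.c_[t[0]+c*P[:,0]-s*P[:,1],t[1]+s*P[:,0]+c*P[:,1],P[:,2]]
pts=[(-27,-131,146),(-27,-103,146),(-30,-5,142),(-30,-37,142)]
tr=[(-100,65,18),(-100,-165,18)]
top=np.array([(479,208),(433,218),(277,259),(327,246),(200,420),(546,348)])/4+[260,175]-.4
sc=np.array([(240,52),(280,66),(419,136),(372,105)])/4.5+[210,205]-.4
st=np.array([(254,390)])/4+[260,175]-.4; ss=np.array([(545,167)])/4.5+[210,205]-.4
def res(t): return np.r_[(proj('top',w(t,pts+tr))-top).ravel(),(proj('scene',w(t,pts))-sc).ravel()]
r=least_squares(res,[.6,0,.1]);t=r.x
print('tidy',t,np.degrees(t[2]));print(r.fun.reshape(-1,2).round(1))
def rs(p): P=w(t,[(p[0],p[1],98)]);return np.r_[(proj('top',P)-st).ravel(),(proj('scene',P)-ss).ravel()]
q=least_squares(rs,[-100,30]);print('stand xy in tidy',q.x,q.fun,w(t,[(*q.x,98)]))
for n,p in dict(ym=(-27,-124,126),rm=(-30,-14,126),hinge=(-30,100,12),flash=(0,0,0)).items(): print(n,w(t,[p]))
E
python3 fit.py
```

```text
tidy [0.64711547 0.03034831 0.19781183] 11.333782748532592
[[-0.2  0.6]
 [-0.   0.6]
 [-0.5  0.5]
 [-0.   0.9]
 [-0.2 -0.4]
 [-1.  -1. ]
 [-0.6 -1.3]
 [-1.1 -0.5]
 [-0.3 -0.9]
 [-0.1  1.2]]
stand xy in tidy [-97.33470492  25.25224724] [-0.38293265 -0.50649717  0.13846016 -1.02182421] [[0.54671621 0.03597948 0.098     ]]
ym [[ 0.64501101 -0.09653972  0.126     ]]
rm [[0.62045184 0.0107256  0.126     ]]
hinge [[0.59804807 0.12250248 0.012     ]]
flash [[0.64711547 0.03034831 0.        ]]
```

The pose fits to about 1 px: tidy at (0.647, 0.030), yaw 11.3°, with the stand at about 0.005. I'll go to the left of the stand with the fingers shut.

Emit:
carry_out(targets=[255,20.8,-34.6,-2,1.8,255,20.8,-34.6,-2,1.8,255,20.8,-34.6,-2,1.8,255,20.8,-34.6,-2,1.8,255,20.8,-34.6,-2,1.8,255,20.8,-34.6,-2,1.8,255,20.8,-34.6,-2,1.8,255,20.8,-34.6,-2,1.8,255,20.8,-34.6,-2,1.8,255,20.8,-34.6,-2,1.8,255,20.8,-34.6,-2,1.8,255,20.8,-34.6,-2,1.8,255,20.8,-34.6,-2,1.8,255,20.8,-34.6,-2,1.8,255,20.8,-34.6,-2,1.8,255,20.8,-34.6,-2,1.8,255,0,0,0,0,255,0,0,0,0], newtons=40)

```text
t: 1.9
eef_pos: [0.5359, 0.0892, 0.1989]
tool_rot: [-0.0, -0.097, 0.995, -0.0]
contact_force: [-0.3, 0.8, 1.3]
gripper_width: 0.002
grasp_force: 0.0
```

Emit:
carry_out(targets=[255,0,0,-32,0,255,0,0,-32,0,255,0,0,-32,0,255,0,0,-30,0,255,0,0,0,0,255,3.5,-17.5,0,0,255,3.5,-17.5,0,0,255,3.5,-17.5,0,0,255,3.5,-17.5,0,0,255,3.5,-17.5,0,0,255,3.5,-17.5,0,0,255,3.5,-17.5,0,0])

```text
t: 3.1
eef_pos: [0.5604, -0.0306, 0.0746]
tool_rot: [-0.0, -0.099, 0.995, 0.001]
contact_force: [-1.7, 2.2, -1.5]
gripper_width: -0.0
grasp_force: 1.3
```

Run:
```python
from h import *
a=shot('top','t2.png')['frame'][175:305,260:410]
cv2.imwrite('pics/c3.png',cv2.cvtColor(cv2.resize(a,None,fx=4,fy=4,interpolation=2),cv2.COLOR_RGB2BGR))
```

```text
(no output)
```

View pics/c3.png

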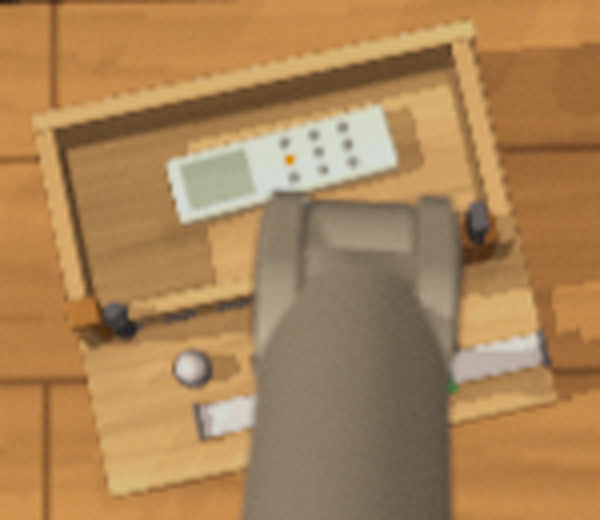

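The stand is sliding; its green corner shows at (452,388). Another 46 mm or so should bring it to the stop.

Emit:
carry_out(targets=[255,3,-15,0,0,255,3,-15,0,0,255,2,-10,0,0,255,0.8,-4,0,0,255,0,0,0,0,255,0,0,0,0])

```text
t: 3.75
eef_pos: [0.5691, -0.0765, 0.0731]
tool_rot: [-0.0, -0.098, 0.995, -0.0]
contact_force: [-0.1, 0.4, -0.2]
gripper_width: -0.002
grasp_force: 0.0
```

Emit:
carry_out(targets=[255,0.4,-2,0,0,255,0.4,-2,0,0,255,0,0,0,0,255,0,0,0,0])

```text
t: 4.15
eef_pos: [0.5698, -0.0799, 0.0731]
tool_rot: [-0.0, -0.099, 0.995, 0.0]
contact_force: [0.1, 3.4, -1.4]
gripper_width: -0.003
grasp_force: 1.1
```

Emit:
carry_out(targets=[255,-2,10,0,0,255,0,0,48,0,255,0,0,48,0,255,0,0,48,0,0,20,-7,25,0,0,20,-7,0,0,0,18,-6,0,0,0,18,-6,0,0,0,0,0,0,0,0,0,0,0,0], newtons=40)

```text
t: 5.15
eef_pos: [0.6437, -0.0961, 0.2419]
tool_rot: [-0.0, -0.098, 0.995, -0.0]
contact_force: [0.3, 0.2, 0.8]
gripper_width: 0.989
grasp_force: 0.0
```

Run:
```python
from h import *
import pickle
o=bot.get_obs(); d=shot('wrist','w1.png'); s=shot('scene','s2.png')
print(o['eef_pos'],o['tool_rot'],o['q'],{k:v for k,v in d.items() if k!='frame'})
pickle.dump((o,d,s),open('d2.pkl','wb'))
b=cv2.resize(cv2.cvtColor(s['frame'],cv2.COLOR_RGB2BGR)[195:325,210:370],None,fx=2.5,fy=2.5,interpolation=2)
w=cv2.imread('pics/w1.png'); c=np.zeros((480,800,3),np.uint8)
w=cv2.resize(w,(560,420),interpolation=3); c=np.zeros((600,800,3),np.uint8); c[:420,:560]=w; b=cv2.resize(b,None,fx=.6,fy=.6,interpolation=3); c[:b.shape[0],560:560+b.shape[1]]=b[:, :240]
cv2.imwrite('pics/c4.png',c)
```

```text
[ 0.6436655  -0.09610827  0.24191271] [-4.42404471e-04 -9.82380438e-02  9.95162845e-01 -4.86798384e-05] [-0.12093318  0.43375827  0.23888114  1.61782354 -0.111278    1.10424488
  1.91444394] {'fov_y': 58.08408089029813, 'cx': 320.9053428126572, 'cy': 238.0459157186191, 'tool_from_camera': array([[ 4.03740322e-06,  9.54560635e-01,  2.98016770e-01,
         7.59310347e-02],
       [ 9.99999895e-01, -1.40241278e-04,  4.35651324e-04,
        -2.35700308e-04],
       [ 4.57649857e-04,  2.98016737e-01, -9.54560535e-01,
        -1.42898060e-01],
       [ 0.00000000e+00,  0.00000000e+00,  0.00000000e+00,
         1.00000000e+00]])}
```

View pics/c4.png

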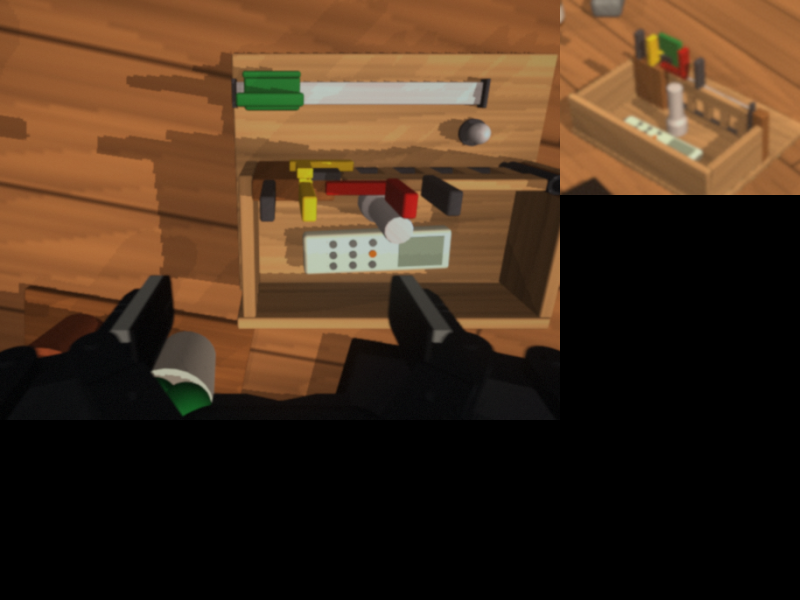

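The wrist view shows the stand at the far end of its track (270,90). Tab tops are near ear (268,206), yellow (309,206), red (404,201) and post (445,200). I'll refine against these.

```bash
cat >> fit.py <<'E'
from scipy.spatial.transform import Rotation as R
o,d,s=pickle.load(open('d2.pkl','rb'))
q=o['tool_rot'];T=np.eye(4);T[:3,:3]=R.from_quat([q[1],q[2],q[3],q[0]]).as_matrix();T[:3,3]=o['eef_pos']
D['wrist']=dict(d,pose=T@d['tool_from_camera'])
print((proj('wrist',w(t,pts+tr))*.875).round(1))
E
python3 fit.py | tail -6
python3 - <<'E'
import cv2
w=cv2.imread('pics/w1.png')[180:270,270:550]
cv2.imwrite('pics/c5.png',cv2.resize(w,None,fx=2.8,fy=2.8,interpolation=2))
E
```

```text
[[269.7 212.2]
 [311.9 212.1]
 [457.6 205.9]
 [409.9 206. ]
 [483.8  94.9]
 [236.3  95.2]]
```

View pics/c5.png

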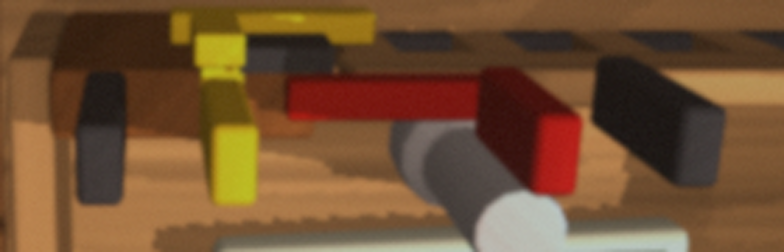

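The wrist view agrees to 1–2 mm (tidy slightly nearer and further right). Now down over the yellow pair to squeeze it.

Emit:
carry_out(targets=[0,0,-1,-33,0,0,0,0,-33,0,0,0,0,-33,0,0,0,0,-33,0,0,0,0,0,0,0,0,0,0,0], newtons=25)

```text
t: 5.85
eef_pos: [0.6438, -0.0972, 0.1109]
tool_rot: [-0.0, -0.098, 0.995, 0.0]
contact_force: [1.1, -0.3, 0.3]
gripper_width: 1.003
grasp_force: 0.0
```

Emit:
carry_out(targets=[255,0,0,0,0,255,0,0,0,0,255,0,0,0,0,255,0,0,0,0,255,0,0,0,0,255,0,0,0,0,255,0,0,0,0,255,0,0,0,0], newtons=25)

```text
t: 6.65
eef_pos: [0.6454, -0.0986, 0.1119]
tool_rot: [0.001, -0.098, 0.995, -0.001]
contact_force: [0.4, -0.8, 6.4]
gripper_width: 0.268
grasp_force: 30.2
```

Opening reads about 23 mm, so the yellow catch is back. Release, lift, and go over the red pair.

Emit:
carry_out(targets=[0,0,0,0,0,0,0,0,0,0,0,0,0,0,0,0,0,0,0,0,0,0,0,0,0,0,0,0,45,0,0,0,0,45,0,0,-8.3,35.4,0,0,0,-8.3,35.4,0,0,0,-8.3,35.4,0,0,0,0,0,0,0,0,0,0,0,0])

```text
t: 7.85
eef_pos: [0.6191, 0.0098, 0.2004]
tool_rot: [0.0, -0.099, 0.995, 0.0]
contact_force: [-0.4, -1.4, -0.4]
gripper_width: 1.004
grasp_force: 0.0
```

```bash
python3 - <<'E'
from h import *
import pickle
o=bot.get_obs(); d=shot('wrist','w2.png'); _,_,s=pickle.load(open('d2.pkl','rb')); pickle.dump((o,d,s),open('d2.pkl','wb'))
E
sed -i 's/\*.875//; s/^print((proj.*/t=t-[.0015,.0012,0]\np2=[(-27,-131,146),(-27,-117,146),(-30,-5,142),(-30,-37,142)]\nprint(o["eef_pos"],w(t,[(-30,-14,126)]));print(proj("wrist",w(t,p2)).round(1))/' fit.py; python3 fit.py | tail -5
```

```text
[0.61908352 0.00977804 0.20036375] [[0.61895184 0.0095256  0.126     ]]
[[ 82.3 271.1]
 [110.9 271.2]
 [339.2 262.9]
 [274.8 262.8]]
```

View pics/w2.png

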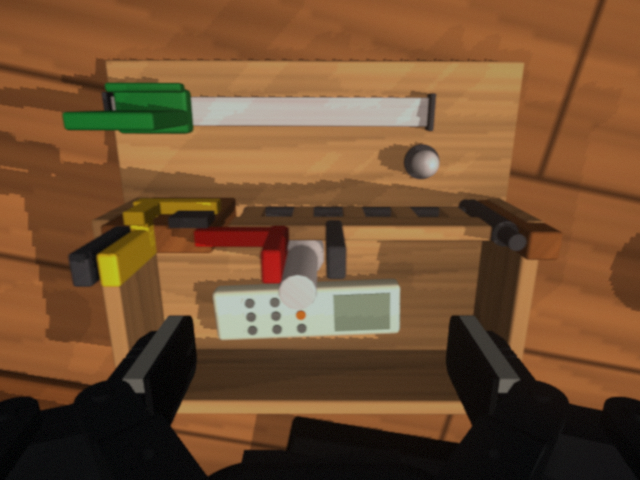

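Yellow is back against the ear (113,267 vs 84,270), and the red tab and post tops at (272,262) and (337,263) are as predicted. Down and squeeze.

Emit:
carry_out(targets=[0,0,-0.5,-31,0,0,0,0,-31,0,0,0,0,-29,0,0,0,0,0,0,255,0,0,0,0,255,0,0,0,0,255,0,0,0,0,255,0,0,0,0,255,0,0,0,0,255,0,0,0,0,255,0,0,0,0,255,0,0,0,0,255,0,0,0,0], newtons=60)

```text
t: 9.2
eef_pos: [0.6208, 0.0096, 0.1119]
tool_rot: [0.002, -0.099, 0.995, 0.0]
contact_force: [-2.3, 2.6, 11.1]
gripper_width: 0.302
grasp_force: 61.2
```

Run:
```python
import numpy as np
a=np.radians(11.3-90)-np.radians(np.arange(13)*7.1)
p=114*np.c_[np.cos(a),np.sin(a)]
print(np.diff(p,axis=0).round(1))
```

```text
[[-14.   -1.9]
 [-14.1  -0.2]
 [-14.    1.6]
 [-13.7   3.3]
 [-13.2   5. ]
 [-12.5   6.6]
 [-11.6   8.1]
 [-10.5   9.4]
 [ -9.3  10.7]
 [ -7.9  11.7]
 [ -6.4  12.6]
 [ -4.7  13.3]]
```

Squeezed (about 27 mm). Swing the first half.

Emit:
carry_out(targets=[255,-7,-1,0,-3.5,255,-7,-0.9,0,-3.6,255,-7,-0.1,0,-3.5,255,-7.1,-0.1,0,-3.6,255,-7,0.8,0,-3.5,255,-7,0.8,0,-3.6,255,-6.9,1.6,0,-3.5,255,-6.8,1.7,0,-3.6,255,-6.6,2.5,0,-3.5,255,-6.6,2.5,0,-3.6,255,-6.3,3.3,0,-3.5,255,-6.2,3.3,0,-3.6,255,0,0,0,0])

```text
t: 10.5
eef_pos: [0.539, 0.0229, 0.1119]
tool_rot: [0.002, 0.27, 0.963, 0.001]
contact_force: [-1.0, -1.0, 14.6]
gripper_width: 0.301
grasp_force: 61.2
```

Emit:
carry_out(targets=[255,-5.8,4,0,-3.5,255,-5.8,4.1,0,-3.6,255,-5.3,4.7,0,-3.5,255,-5.2,4.7,0,-3.6,255,-4.7,5.3,0,-3.5,255,-4.6,5.4,0,-3.6,255,-4,5.8,0,-3.5,255,-3.9,5.9,0,-3.6,255,-3.2,6.3,0,-3.5,255,-3.2,6.3,0,-3.6,255,-2.4,6.6,0,-3.5,255,-2.3,6.7,0,-3.6,255,0,0,0,0,255,0,0,0,0,255,0,0,0,0])

```text
t: 12.0
eef_pos: [0.4881, 0.0881, 0.1117]
tool_rot: [-0.0, 0.602, 0.799, 0.001]
contact_force: [-4.9, -3.4, 23.6]
gripper_width: 0.303
grasp_force: 60.2
```

Run:
```python
from h import *
shot('wrist','w3.png'); d=shot('scene','s3.png')
a=cv2.resize(cv2.imread('pics/w3.png'),(400,300)); b=cv2.resize(cv2.imread('pics/s3.png')[180:340,200:400],(400,320))
c=np.zeros((320,800,3),np.uint8); c[:300,:400]=a; c[:,400:]=b; cv2.imwrite('pics/c6.png',c)
```

```text
(no output)
```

View pics/c6.png

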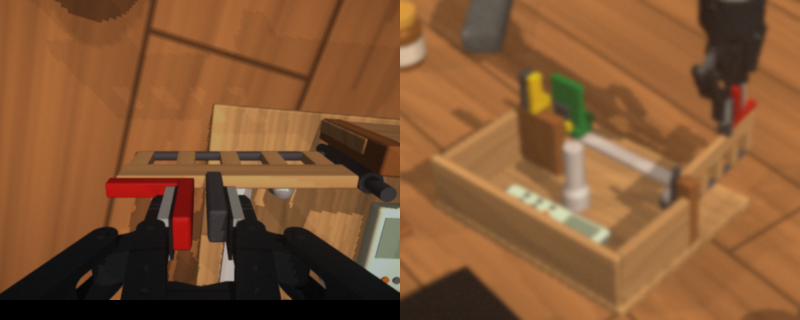

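The gate is held at about 1.48 rad, both catches are gripped, and the stand and yellow catch are in place.

```bash
python3 -c "
from station import bot
print(bot.hand_in())"
```

```text
the job is handed in; nothing more can be done
None
```

I handed the job in at about 12 s with the fingers still holding the gate open at about 1.48 rad (85°). The phone stand is at the far end of its track, and the yellow catch is back against its ear. Nothing else on the ledge looked moved in the last picture, but the hand-in returned no verdict.

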